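# Send the run-out parts bin back for refilling

### The job

One of the three parts bins on the sloping rack has run out: instead of a finned heat sink it holds only its flat metal refill tag. Take that bin, with the tag in it, off the rack and set it down, mouth up and flat on the floor of the low steel return tray, without dropping it. Leave the other two bins and their heat sinks, and everything else on the bench, where they are.

Things in the scene. Friction and masses are not known exactly. Their poses are not given: they have to be found in the camera images.
- rack: fixed grey rack, 370 wide (y). Its deck slopes 35 deg, low edge towards the robot (its -x), with a lip 15 high along that edge; three bins sit in a row on it, about 115 apart in y. Origin: on the bench, mid-width; the bins' underside centres lie at x -9, z 52, y about +115, 0, -115.
- light_bar (a point): centre of the fixed light bar above the rack (32 in x, 14 high, 370 long in y; axes as the rack's; at rack x -10, z 240). Brackets run back from its ends to posts at rack x 85, y +-175. A tool pointing straight down cannot reach the middle of a bin for it; one leaning with the bins can.
- bin1: one of three equal open blue plastic bins, leftmost (+y) on the rack at the start (the robot's view). 100 long (its x), 60 wide (its y), 45 high (its z), walls and floor 3 thick. Origin: centre of its underside; z points out of its mouth; the +x end is the higher end on the rack. It holds either a heat sink or only the flat tag.
- bin2: one of three equal open blue plastic bins, in the middle on the rack at the start (the robot's view). 100 long (its x), 60 wide (its y), 45 high (its z), walls and floor 3 thick. Origin: centre of its underside; z points out of its mouth; the +x end is the higher end on the rack. It holds either a heat sink or only the flat tag.
- bin3: one of three equal open blue plastic bins, rightmost (-y) on the rack at the start (the robot's view). 100 long (its x), 60 wide (its y), 45 high (its z), walls and floor 3 thick. Origin: centre of its underside; z points out of its mouth; the +x end is the higher end on the rack. It holds either a heat sink or only the flat tag.
- sink1: finned aluminium heat sink 50 x 36 x 28 high (x, y, z), lying in one of the bins against its lower end; which bin varies. Origin: centre of its underside.
- sink2: finned aluminium heat sink 50 x 36 x 28 high (x, y, z), lying in one of the bins against its lower end; which bin varies. Origin: centre of its underside.
- tag: flat aluminium refill tag, a plate 50 x 36 x 5 thick (x, y, z), loose on the floor of one of the bins, against its lower end; which bin varies. Origin: centre of its underside.
- tray_in (a point): centre of the inner floor (4 above the bench) of the fixed low steel return tray; the tray is 180 (x) by 220 (y) outside, walls 4 thick, rim 15 above the bench; axes x and y along its sides, z up.
- screwdriver: loose screwdriver lying on the bench between robot and rack, about 200 long, along its x; bystander. Origin: on the bench under its middle part.
- jar: loose white jar, 56 diameter, 60 high, standing on the bench; bystander. Origin: centre of its underside.
- spool: loose grey spool, 60 diameter, 50 high, standing on the bench; bystander. Origin: centre of its underside.
There are look-alikes about, which are no part of the job. What is shaped like the bin2 but orange is not meant.

How it is judged:
By the outcome, as a careful person would: the job done as asked, in the order asked, and still so for the second after the job is handed in, with the robot touching nothing.
It also fails if it takes over 40 s, if anything falls off the work surface, if the arm or the gripper's body presses on something with over 40 N, if the wrist force passes 120 N, or if a joint passes its speed limit or range.

### The arm

A 7-joint arm with a two-finger parallel gripper is mounted at the origin on the work surface. World frame = base frame: x ahead of the robot, y to its left, z up, the work surface at z = 0. Lengths are in m, angles in rad, forces in N, time in s.
With the tool pointing down it reaches from about 0.4 to 0.875 m from the base axis. Payload 19.3 kg.
Tool frame: the origin (TCP) lies between the finger pads, 19 mm behind the fingertips; this is the grasp point; z points along the fingers, y is the line along which they close (so a half turn about z gives the same grasp; the last joint's range is limited). The gripper opens to 85 mm and grips with 20 to 120 N. Pads are 22 mm wide; open, the fingers measure 114 mm over their backs; the gripper's body (76 mm by 85 mm) begins 54 mm behind the grasp point. The pads swing forward as they close: fully open they stand 13 mm farther back than shut.
Start: joints at [1.058, 0.521, -0.036, 1.599, 0.021, 1.021, -0.113], TCP at [0.268, -0.565, 0.25] pointing down, gripper open.
Joint ranges: [-2.91, 2.91], [-0.3, 2.13], [-1.5, 1.42], [0.17, 2.43], [-1.26, 4.41], [0.16, 1.93], [-2.52, 2.52]. Speed limits (rad/s): [1.89, 1.89, 2.39, 2.39, 3.01, 3.01, 3.01].

### API

Orientations are given as [roll, pitch, yaw] about the fixed x, y, z axes, in that order (R = Rz(yaw) Ry(pitch) Rx(roll)).
In Python, from workcell import observe, imaging, bot gives the robot as it stands.
- The arm moves only by the tool send_rows, never from a script. Its argument "plan" is text: rows parted by semicolons, each of 7 numbers parted by spaces: the shift along the tool's x, y, z in m, then the turn, a rotation vector about the tool's x, y, z in degrees, then the finger opening in m, from 0 to 0.0854. In form: dx dy dz rx ry rz claw; .... A call has 1 to 10 rows; each row is the pose to reach, as a shift and turn from the pose commanded when the call began, along the tool's axes at that moment; what a row does not reach only later rows make up. A row lasts 1/12 s, in which the tool goes at most 41.7 mm and 7.16 degrees, less where a joint would pass 70% of its speed; a pose out of reach is approached as far as the arm can. A call with a gripper value outside its range is refused whole. The fingers move at their own pace and stop on an object; "grip_force" is the grip in N (left out, the last holds). Time passes only in rows, so rows that repeat a pose let the fingers close. It gives the time, the measured TCP pose, the force, the opening and the grip force at its end, in the units of the state.
- observe(): the state, without advancing time (a new reading comes with each control period).
- imaging.grab_frame(name): name is "scene" or "top"; returns a dict with "color" (420x560x3 uint8, red, green, blue), "fx", "fy", "cx", "cy" (pixels), "eye" and "orientation" of the camera in the world. Camera axes: x right, y down, z forward; pixel columns grow to the right and rows downward; lengths in m; the calibration is good to about 2 mm. A picture is of the moment at which its call begins. There is no depth.
- bot.job_done(): hands the job in; it is judged then, once.
The state is a dict: "clock": time; "qpos": joint angles; "qd": joint speeds; "joint_efforts": joint torques, N m; "position": TCP position; "tool_rot": TCP orientation; "force": force on the tool from outside, world axes, zero at the start; "moment": the same for the moment, N m; "grip_width": finger opening in m; "finger_force": force on a finger pad.
Only numpy, scipy, OpenCV 4.12 (cv2) and the standard library are available. Lean on these libraries where they do the work, as an engineer would, in place of code of your own. Each camera call takes 0.05 s, during which the arm holds its last target. There are 200 camera calls.

## Working session

There is one attempt and no reset: what is moved stays moved. The work goes in short steps, Python scripts to look and compute and a tool call to move; the robot and the scene stay as the last step left them, time stands still between calls to the robot, and variables do not carry over. Pictures are saved under pics/ and viewed, at most 10 in all, crops included, and the job is handed in when it is done.

Besides the shell and the picture viewer there is one more tool, called after ">>>" as name(argument=value, ...) on one line, values as JSON. send_rows: Moves the arm, as the interface text tells. Its arguments: {"type":"object","properties":{"plan":{"type":"string"},"grip_force":{"type":"number"}},"required":["plan"]}

```bash
ls; mkdir -p pics; python3 - <<'E'
from workcell import observe, imaging, bot
import cv2, pickle
s=observe(); print(s)
for n in("scene","top"):
    f=imaging.grab_frame(n); pickle.dump(f,open(n+'.pkl','wb'))
    cv2.imwrite(f'pics/{n}1.png',f['color'][:,:,::-1]); print({k:v for k,v in f.items() if k!='color'})
E
```

```text
pics
{'clock': 0.0, 'qpos': array([ 1.05776816,  0.5220467 , -0.03631072,  1.5999741 ,  0.02119244,
        1.02111523, -0.11282724]), 'qd': array([ 0.0001838 ,  0.00031499, -0.00061762,  0.00090304,  0.00043966,
       -0.0003484 , -0.00076226]), 'joint_efforts': array([ 1.47070237e-03, -9.27110767e+01,  1.98115312e+00, -3.69929767e+01,
        1.80377037e-02,  8.09501245e-03,  3.37025358e-05]), 'position': array([ 0.26763974, -0.56445419,  0.24941768]), 'tool_rot': array([-3.14043708e+00,  8.45003700e-05,  4.42771976e-01]), 'force': array([-0.87333821, -0.55116504, -0.40671489]), 'moment': array([ 0.01060587, -0.01550492, -0.00924556]), 'finger_force': 0.0, 'grip_width': 0.0853419502829217}
{'fx': 472.25142615262314, 'fy': 472.25142615262314, 'cx': 281.1881321470347, 'cy': 210.7300550770175, 'eye': array([ 0.99296653, -0.47532919,  1.02040462]), 'orientation': array([-2.51492443e+00, -1.75547107e-03,  7.75053155e-01])}
{'fx': 382.76174712558776, 'fy': 382.76174712558776, 'cx': 280.7609040438191, 'cy': 214.29119325988208, 'eye': array([ 0.42824782, -0.02318051,  0.95805284]), 'orientation': array([-2.9869915 , -0.00310167, -1.58713634])}
```

View pics/scene1.png

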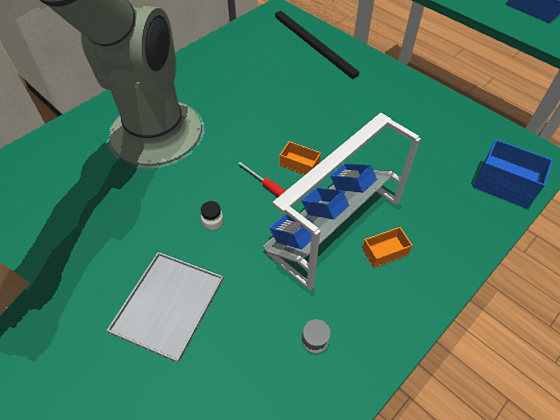

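View pics/top1.png

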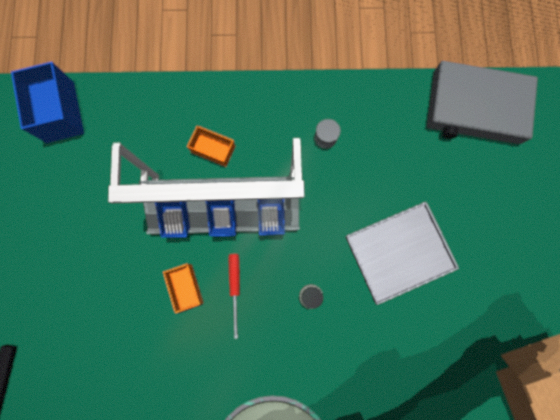

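The top view shows three blue bins on the rack at (173,220), (222,218) and (270,216). The tray is at (402,252), the jar at (311,296), the spool at (327,132) and the screwdriver at (235,290). Things that could be taken for the bin I want are the neighbouring blue bins at (173,220) and (270,216), the orange bins at (211,145) and (182,288), and the big blue crate at (47,102). The middle bin looks finless, so I'll check it in a close crop.

```bash
cat > h.py <<'E'
import numpy as np, cv2, pickle
from scipy.spatial.transform import Rotation as Ro
def load(n): return pickle.load(open(n+'.pkl','rb'))
def R(f): return Ro.from_euler('xyz',f['orientation']).as_matrix()
def ray(f,u,v):
    d=R(f)@np.array([(u-f['cx'])/f['fx'],(v-f['cy'])/f['fy'],1]); return f['eye'],d/np.linalg.norm(d)
def onz(f,u,v,z):
    e,d=ray(f,u,v); return e+d*(z-e[2])/d[2]
def proj(f,p):
    c=R(f).T@(np.array(p)-f['eye']); return c[0]/c[2]*f['fx']+f['cx'],c[1]/c[2]*f['fy']+f['cy']
def tri(*a):
    A=np.zeros((3,3));b=np.zeros(3)
    for e,d in a:
        M=np.eye(3)-np.outer(d,d);A+=M;b+=M@e
    return np.linalg.solve(A,b)
E
python3 - <<'E'
from h import *
t=load('top');s=load('scene')
a=cv2.resize(t['color'][165:245,100:310],None,fx=3.8,fy=3.8,interpolation=cv2.INTER_CUBIC)
b=cv2.resize(s['color'][150:260,250:400],None,fx=2.6,fy=2.6,interpolation=cv2.INTER_CUBIC)
o=np.zeros((600,800,3),np.uint8);o[:a.shape[0],:a.shape[1]]=a;o[310:310+b.shape[0],:b.shape[1]]=b
cv2.imwrite('pics/crop.png',o[:,:,::-1])
for n,f in(('top',t),('scene',s)):
    hsv=cv2.cvtColor(f['color'],cv2.COLOR_RGB2HSV)
    m=cv2.inRange(hsv,(105,120,40),(130,255,255))
    for c in cv2.findContours(m,cv2.RETR_EXTERNAL,2)[0]:
        if cv2.contourArea(c)>80: print(n,cv2.boundingRect(c),cv2.minAreaRect(c))
    m=cv2.inRange(hsv,(0,0,120),(180,60,255))
    for c in cv2.findContours(m,cv2.RETR_EXTERNAL,2)[0]:
        if 500<cv2.contourArea(c): print(n,'white',cv2.boundingRect(c),cv2.boxPoints(cv2.minAreaRect(c)).round(1).tolist())
E
```

```text
top (155, 202, 35, 36) ((172.5800018310547, 219.5599822998047), (37.75950241088867, 30.40559196472168), 81.8698959350586)
top (259, 200, 26, 36) ((271.0260314941406, 217.54640197753906), (34.00908279418945, 25.59005355834961), 87.27368927001953)
top (206, 200, 30, 37) ((221.25048828125, 218.13040161132812), (36.60101318359375, 27.76479148864746), 85.03025817871094)
top (11, 62, 72, 81) ((46.30768585205078, 102.53846740722656), (77.66199493408203, 59.61930847167969), 78.69007110595703)
top white (233, 402, 79, 18) [[233.0, 402.0], [311.0, 402.0], [311.0, 419.0], [233.0, 419.0]]
top white (347, 202, 111, 102) [[345.3999938964844, 235.1999969482422], [427.5, 198.6999969482422], [458.3999938964844, 268.20001220703125], [376.29998779296875, 304.70001220703125]]
top white (108, 138, 197, 92) [[108.0, 138.0], [304.0, 138.0], [304.0, 229.0], [108.0, 229.0]]
top white (435, 61, 102, 75) [[432.20001220703125, 119.69999694824219], [442.20001220703125, 60.0], [540.9000244140625, 76.5], [531.0, 136.1999969482422]]
scene (270, 214, 42, 35) ((289.6400146484375, 233.98001098632812), (39.800006866455
[... 663 characters left out ...]
148, 131) [[271.79998779296875, 201.5], [391.20001220703125, 102.5999984741211], [432.79998779296875, 152.89999389648438], [313.3999938964844, 251.6999969482422]]
scene white (138, 102, 63, 62) [[135.89999389648438, 159.6999969482422], [179.8000030517578, 99.5], [209.6999969482422, 121.30000305175781], [165.6999969482422, 181.5]]
scene white (0, 42, 45, 106) [[0.0, 147.0], [0.0, 42.0], [44.0, 42.0], [44.0, 147.0]]
scene white (16, 7, 90, 106) [[14.699999809265137, 17.200000762939453], [62.20000076293945, -4.599999904632568], [106.69999694824219, 92.4000015258789], [59.20000076293945, 114.19999694824219]]
scene white (129, 0, 100, 51) [[129.0, 0.0], [228.0, 0.0], [228.0, 50.0], [129.0, 50.0]]
```

View pics/crop.png

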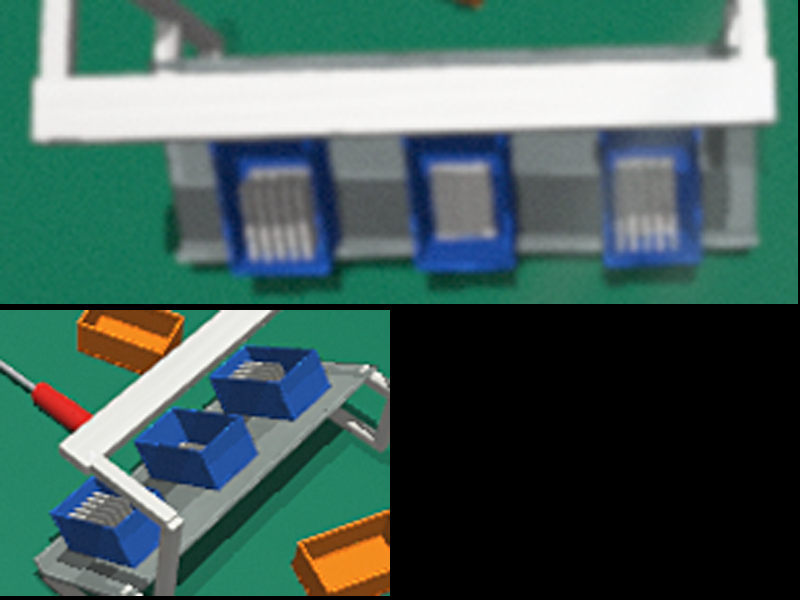

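The crop confirms it: the middle bin (bin2), at top-view pixel (222,218), holds the flat tag. The bins on either side both show fins. Next I'll get the rack, bin and tray poses.

```bash
python3 - <<'E'
from h import *
t=load('top');s=load('scene')
px=lambda x,y:(100+x/3.8-.37,165+y/3.8-.37)
# light bar top face corners (front edge L,R ; back L,R)
P=[onz(t,*px(*p),.247) for p in((32,140),(776,121),(37,80),(774,60))]
print('bar',np.round(P,4).tolist(),'c',np.mean(P,0).round(4),'yaw of -y axis front', np.degrees(np.arctan2(*(P[0]-P[1])[[0,1]])*-1))
def bl(f,n):
    hsv=cv2.cvtColor(f['color'],cv2.COLOR_RGB2HSV)
    return cv2.inRange(hsv,(105,120,40),(130,255,255))
m=bl(t,0)
F=[]
for x0,x1 in((150,195),(200,240),(255,290)):
    ys,xs=np.where(m[200:240,x0:x1]);xs+=x0;ys+=200
    # left/right corner of the front rim: rows near bottom
    yb=ys.max(); r=xs[(ys>=yb-3)]
    q=[onz(t,c,yb,.0602) for c in(r.min()-.5,r.max()+.5)]
    F.append(np.mean(q,0)); print('rim',yb,r.min(),r.max(),np.round(q,4).tolist(),F[-1].round(4))
d=F[0]-F[2]; print('yaw bins',np.degrees(np.arctan2(-d[0],d[1])),np.linalg.norm(d))
# tray rim corners at z=.015
hsv=cv2.cvtColor(t['color'],cv2.COLOR_RGB2HSV);
B=[[345.4,235.2],[427.5,198.7],[458.4,268.2],[376.3,304.7]]
Q=np.array([onz(t,u,v,.015) for u,v in B]);print('tray',Q.round(4).tolist(),Q.mean(0),np.linalg.norm(np.roll(Q,-1,0)-Q,axis=1))
B=[[106.5,329.7],[154.9,239.9],[222.6,276.3],[174.2,366.2]]
Q=np.array([onz(s,u,v,.015) for u,v in B]);print('tray s',Q.mean(0))
for n,(u,v) in dict(jar=(311,296),spool=(327,132),).items(): print(n,onz(t,u,v,.055))
# scene check: predicted bin2 points
E
```

```text
bar [[0.5687, 0.2983, 0.247], [0.5725, -0.0715, 0.247], [0.5992, 0.2974, 0.247], [0.6037, -0.0713, 0.247]] c [0.586  0.1133 0.247 ] yaw of -y axis front 0.5906876774276205
rim 237 161 186 [[0.5186, 0.2552, 0.0602], [0.5176, 0.1942, 0.0602]] [0.5181 0.2247 0.0602]
rim 236 209 235 [[0.5191, 0.1425, 0.0602], [0.5181, 0.0791, 0.0602]] [0.5186 0.1108 0.0602]
rim 235 259 283 [[0.5196, 0.0249, 0.0602], [0.5187, -0.0339, 0.0602]] [ 0.5191 -0.0045  0.0602]
yaw bins 0.2612653376049658 0.22916367249468078
tray [[0.5203, -0.1875, 0.015], [0.6089, -0.3978, 0.015], [0.435, -0.4603, 0.015], [0.3513, -0.2548, 0.015]] [ 0.47887433 -0.32512467  0.015     ] [0.22819327 0.18487421 0.22188394 0.18187327]
tray s [ 0.47152046 -0.32362672  0.015     ]
jar [ 0.37668976 -0.09504585  0.055     ]
spool [ 0.77292204 -0.14591223  0.055     ]
```

```bash
cat >> h.py <<'E'
def row(p,yaw,tilt,c=None):
    "row from the present pose to TCP p, yaw deg, lean deg (tool z tipping ahead)"
    from workcell import observe
    s=observe(); R0=Ro.from_euler('xyz',s['tool_rot'])
    R1=Ro.from_euler('zy',[yaw,-tilt],degrees=True)*Ro.from_euler('x',180,degrees=True) if False else Ro.from_euler('ZY',[yaw,-tilt],degrees=True)*Ro.from_euler('x',180,degrees=True)
    d=R0.inv().apply(np.array(p)-s['position']); r=(R0.inv()*R1).as_rotvec(degrees=True)
    print(d.round(4).tolist(),r.round(1).tolist(),'dist',np.linalg.norm(d).round(3))
E
sed -i 's/R1=.* if False else /R1=/' h.py
python3 -c "
from h import *
row((.48,-.2,.30),12,15)"
```

```text
[0.348, -0.2384, -0.0503] [-1.8, 14.9, 13.3] dist 0.425
```

>>> send_rows(plan="0.02 -0.014 -0.003 0 1 1 0.085; 0.06 -0.041 -0.009 0 2.5 2.5 0.085; 0.1 -0.068 -0.015 -0.5 4.5 4 0.085; 0.14 -0.095 -0.02 -0.7 6 5 0.085; 0.18 -0.123 -0.026 -1 7.5 7 0.085; 0.22 -0.15 -0.032 -1 9.5 8.5 0.085; 0.26 -0.178 -0.038 -1.4 11 10 0.085; 0.3 -0.205 -0.043 -1.6 13 11.5 0.085; 0.33 -0.226 -0.048 -1.8 14.5 12.7 0.085; 0.348 -0.238 -0.05 -1.8 15 13.3 0.085")

```text
clock: 0.93
position: [0.4677, -0.2204, 0.2974]
tool_rot: [3.141, -0.264, 0.207]
force: [1.3, -1.1, -0.0]
grip_width: 0.0851
finger_force: 0.0
```

```bash
python3 -c "
from h import *
from workcell import observe
s=observe();print(s['qpos'].round(2),s['position'],s['tool_rot'],s['force'])
row((.48,-.2,.30),12,15)
row((.50,.112,.178),0.4,35)"
```

```text
[ 0.59  0.21 -0.2   1.97 -0.16  0.75 -0.86] [ 0.46768887 -0.22041164  0.29738456] [ 3.1414386  -0.26446414  0.20691045] [ 1.34240675 -1.05207029 -0.02676281]
[0.0164, -0.0174, 0.0017] [0.0, -0.2, -0.1] dist 0.024
[0.0652, -0.3187, 0.1413] [-4.9, 19.8, 10.4] dist 0.355
```

>>> send_rows(plan="0.002 -0.015 0.007 0 1 0.5 0.085; 0.007 -0.045 0.021 -0.7 3 1.6 0.085; 0.012 -0.075 0.035 -1.2 5 2.6 0.085; 0.018 -0.11 0.051 -1.8 7.3 3.8 0.085; 0.024 -0.145 0.067 -2.4 9.6 5 0.085; 0.03 -0.18 0.084 -3 12 6.3 0.085; 0.035 -0.215 0.1 -3.5 14.3 7.5 0.085; 0.041 -0.25 0.116 -4 16.6 8.7 0.085; 0.046 -0.28 0.13 -4.6 18.6 9.8 0.085; 0.049 -0.301 0.14 -4.9 20 10.5 0.085")

```text
clock: 1.77
position: [0.4811, -0.0363, 0.2345]
tool_rot: [3.111, -0.499, 0.057]
force: [-0.2, -0.6, -0.1]
grip_width: 0.0848
finger_force: 0.0
```

>>> send_rows(plan="0 0 0 0 0 0 0.085; 0 0 0 0 0 0 0.085; 0 0 0 0 0 0 0.085")

```text
clock: 2.02
position: [0.4812, -0.037, 0.2348]
tool_rot: [3.11, -0.498, 0.06]
force: [-0.1, 0.2, 0.2]
grip_width: 0.085
finger_force: 0.0
```

```bash
python3 - <<'E'
from h import *
from workcell import observe,imaging
s=observe();print(s['qpos'].round(2),s['position'],s['tool_rot'],s['force'])
row((.50,.112,.178),0.4,35)
row((.5677,.112,.0782),0.4,35)
o=[]
for n,(y,x) in dict(scene=(130,230),top=(120,110)).items():
    f=imaging.grab_frame(n);pickle.dump(f,open(n+'2.pkl','wb'))
    o.append(cv2.resize(f['color'][y:y+150,x:x+200],None,fx=2,fy=2,interpolation=cv2.INTER_CUBIC))
cv2.imwrite('pics/pre.png',np.hstack(o)[:,:,::-1])
E
```

```text
[ 0.27  0.17 -0.38  2.34  0.61  0.18 -2.18] [ 0.48120905 -0.03698916  0.23484348] [ 3.10963988 -0.49794291  0.05963426] [-0.13988226  0.24308613  0.18827377]
[-0.0029, -0.1495, 0.0584] [0.2, 6.4, 2.7] dist 0.161
[0.0088, -0.1493, 0.1784] [0.2, 6.4, 2.7] dist 0.233
```

View pics/pre.png

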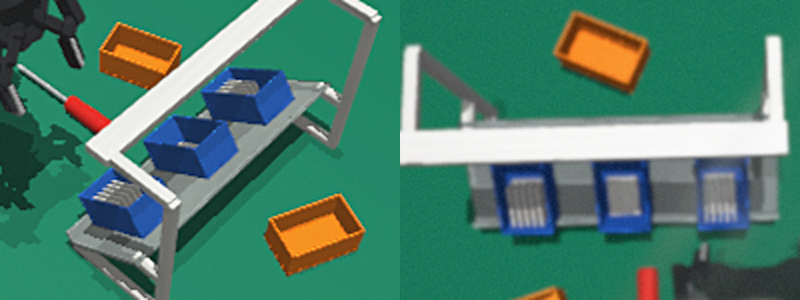

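The arm stopped short of the pre-grasp pose. Joint 6 is at 0.18, close to its lower limit of 0.16. The pictures show the gripper at the right end of the rack, with nothing touched. For this lean the wrist probably needs joint 5 near π, so I'll fit a kinematic model to plan that.

```bash
cat > kin.py <<'E'
import numpy as np
from scipy.spatial.transform import Rotation as Ro
LO=np.array([-2.91,-.3,-1.5,.17,-1.26,.16,-2.52]);HI=np.array([2.91,2.13,1.42,2.43,4.41,1.93,2.52])
def fk(q,L,sg):
    h,a,b,c,e1,e2=L
    R=Ro.identity();p=np.array([0,0,h]);
    q=np.array(q)*sg
    R=Ro.from_euler('ZYZ',q[:3]); p=p+R.apply([e1,0,a])
    R=R*Ro.from_euler('Y',q[3]); p=p+R.apply([e2,0,b])
    R=R*Ro.from_euler('ZYZ',q[4:]); p=p+R.apply([0,0,c])
    return p,R
E
python3 - <<'E'
from kin import *
import itertools
from scipy.optimize import least_squares
from workcell import observe
s=observe(); 
D=[([ 1.05776816,.5220467,-.03631072,1.5999741,.02119244,1.02111523,-.11282724],[.26763974,-.56445419,.24941768],[-3.14043708,8.45e-5,.442771976]),
([.59,.21,-.2,1.97,-.16,.75,-.86],[.46768887,-.22041164,.29738456],[3.1414386,-.26446414,.2069]),
(s['qpos'],s['position'],s['tool_rot'])]
best=[]
for s1,s3,s5,s7 in itertools.product((1,-1),repeat=4):
    sg=np.array([s1,1,s3,1,s5,1,s7])
    def res(L,full=0):
        o=[]
        for (q,p,r),w in zip(D,(1,.3,1)):
            P,R=fk(q,L[:6],sg); R=R*Ro.from_euler('z',L[6])
            o+=list(w*(P-p))+list(w*.3*(Ro.from_euler('xyz',r).inv()*R).as_rotvec())
        return np.array(o)
    for z0 in(0,1.57,3.14,-1.57):
        r=least_squares(res,[.3,.4,.4,.2,0,0,z0]); best.append((r.cost,sg.tolist(),r.x.round(4).tolist(),res(r.x).round(4)[[0,1,2,12,13,14,15,16,17]].tolist()))
best.sort(key=lambda b:b[0])
for b in best[:3]:print(b)
E
```

```text
(np.float64(0.001536626448979592), [-1, 1, -1, 1, -1, 1, -1], [-0.5648, 0.9322, 0.1217, 0.2765, -0.1317, -0.3292, 1.5708], [0.0399, 0.0186, -0.0003, 0.0041, 0.0075, -0.0007, 0.0, 0.0, -0.0])
(np.float64(0.0015366264489795921), [-1, 1, -1, 1, -1, 1, -1], [-0.5648, 0.9322, 0.1217, 0.2765, -0.1317, -0.3292, 1.5708], [0.0399, 0.0186, -0.0003, 0.0041, 0.0075, -0.0007, 0.0, 0.0, -0.0])
(np.float64(0.0015366264489795932), [-1, 1, -1, 1, -1, 1, -1], [-0.5648, 0.9322, 0.1217, 0.2765, -0.1317, -0.3292, 1.5708], [0.0399, 0.0186, -0.0003, 0.0041, 0.0075, -0.0007, 0.0, 0.0, -0.0])
```

```bash
cat > kin.py <<'E'
import numpy as np, json, os
from scipy.spatial.transform import Rotation as Ro
from scipy.optimize import least_squares
LO=np.array([-2.91,-.3,-1.5,.17,-1.26,.16,-2.52]);HI=np.array([2.91,2.13,1.42,2.43,4.41,1.93,2.52])
SG=np.array([-1,1,-1,1,-1,1,-1])
def fk(q,L):
    # L: h,a,b,c, e1x,e1y,e2x,e2y, wx,wy,s0x
    h,a,b,c,e1,f1,e2,f2,wx,wy,s0=L; q=np.array(q)*SG
    R=Ro.from_euler('Z',q[0]); p=np.array([0,0,h])+R.apply([s0,0,0])
    R=R*Ro.from_euler('YZ',q[1:3]); p=p+R.apply([e1,f1,a])
    R=R*Ro.from_euler('Y',q[3]); p=p+R.apply([e2,f2,b])
    R=R*Ro.from_euler('ZY',q[4:6]); p=p+R.apply([wx,wy,c])
    return p,R*Ro.from_euler('Z',q[6]+np.pi/2)
D=[([ 1.05776816,.5220467,-.03631072,1.5999741,.02119244,1.02111523,-.11282724],[.26763974,-.56445419,.24941768]),
([.59,.21,-.2,1.97,-.16,.75,-.86],[.46768887,-.22041164,.29738456])]
def log():
    from workcell import observe
    s=observe(); d=json.load(open('d.json')) if os.path.exists('d.json') else []
    d.append([s['qpos'].tolist(),s['position'].tolist()]); json.dump(d,open('d.json','w')); return s
def fit():
    d=D+json.load(open('d.json'))
    p0=np.array([.35,.4,.4,.25]+[0]*7)
    def res(L):
        o=[]
        for i,(q,p) in enumerate(d): o+=list((.3 if i==1 else 1)*(fk(q,L)[0]-p)/.001)
        return np.array(o+list((L-p0)/np.array([.2,.2,.2,.2]+[.1]*7)))
    r=least_squares(res,p0); return r.x,res(r.x)[:3*len(d)]
E
python3 - <<'E'
from kin import *
log(); L,e=fit(); print(L.round(3),e.round(1))
E
```

```text
[ 0.331  0.527  0.44   0.286  0.015 -0.023  0.015 -0.023  0.012 -0.015
 -0.009] [ 0.   0.   0.   0.  -0.1 -0.   0.   0.  -0. ]
```

```bash
cat >> kin.py <<'E'
def pose(yaw,tilt,flip=0): return Ro.from_euler('ZYX',[yaw,-tilt,180],degrees=True)*Ro.from_euler('z',180*flip,degrees=True)
def ik(p,R,q0,L,w=.01,m=.05):
    f=lambda q:(lambda P,Q:np.r_[(P-p)*5,(R.inv()*Q).as_rotvec(),w*(q-q0)])(*fk(q,L))
    r=least_squares(f,np.clip(q0,LO+m,HI-m),bounds=(LO+m-1e-3,HI-m+1e-3)); return r.x,np.linalg.norm(f(r.x)[:6])
E
python3 - <<'E'
from kin import *
L,_=fit(); rng=np.random.default_rng(0)
G=(.5677,.112,.0782);P=(.5,.112,.178);T=(.476,-.324,.15)
for nm,p,y,t in(('grasp',G,.4,35),('pre',P,.4,35),('place',T,23,0)):
  for fl in(0,1):
    S=[]
    for i in range(60):
        q,e=ik(np.array(p),pose(y,t,fl),rng.uniform(LO,HI),L,w=1e-3)
        if e<.01: S.append((np.min(np.minimum(q-LO,HI-q)),q))
    S.sort(key=lambda a:-a[0]); print(nm,fl,len(S))
    for a,q in S[:4]: print('  ',q.round(2))
E
```

```text
grasp 0 32
   [-1.18  1.26  1.19  2.22  4.06  0.85 -0.18]
   [-1.18  1.25  1.19  2.22  4.06  0.84 -0.18]
   [-1.15  1.18  1.13  2.23  4.04  0.77 -0.11]
   [-1.06  1.    0.95  2.23  3.94  0.59  0.11]
grasp 1 40
   [-0.78  0.76  0.54  2.25  3.43  0.38 -2.33]
   [-0.75  0.75  0.51  2.25  3.38  0.37 -2.27]
   [-0.7   0.73  0.44  2.26  3.25  0.37 -2.12]
   [-0.69  0.73  0.43  2.26  3.25  0.37 -2.12]
pre 0 9
   [-1.15  0.56  0.92  2.37  3.96  0.26  0.28]
   [-1.13  0.55  0.89  2.37  3.91  0.25  0.33]
   [-1.35  1.02  1.37  2.35  4.32  0.76 -0.26]
   [-1.35  1.02  1.37  2.35  4.32  0.76 -0.26]
pre 1 5
   [-1.03  0.49  0.76  2.38  3.6   0.21 -2.47]
   [-1.03  0.49  0.76  2.38  3.6   0.21 -2.47]
   [-1.03  0.49  0.76  2.38  3.6   0.21 -2.47]
   [-1.03  0.49  0.76  2.38  3.6   0.21 -2.47]
place 0 42
   [ 0.06  0.7   0.63  1.79 -0.54  0.83 -0.22]
   [ 0.07  0.69  0.61  1.79 -0.52  0.83 -0.24]
   [ 0.13  0.66  0.51  1.79 -0.43  0.8  -0.31]
   [ 0.18  0.64  0.44  1.79 -0.37  0.79 -0.36]
place 1 32
   [ 1.14  0.71 -0.9   1.83  0.68  0.95  1.91]
   [ 1.12  0.69 -0.86  1.83  0.65  0.93  1.93]
   [ 1.08  0.67 -0.8   1.83  0.6   0.91  1.97]
   [ 1.04  0.66 -0.75  1.82  0.57  0.89  2.  ]
```

```bash
python3 - <<'E'
from kin import *
L,_=fit()
qg=np.array([-.7,.73,.44,2.26,3.25,.37,-2.12])
n=np.array([-.574,0,.819]);B=np.array([.586,.112,.052])
Rg=pose(.4,35,1)
def tilt(R): return np.degrees(np.arccos(-R.as_matrix()[2,2]))
q=qg
for nm,p in[('grasp',B+n*.032)]+[(f'n{d}',B+n*d) for d in(.06,.092,.13)]:
    q,e=ik(p,Rg,q,L,w=.02,m=.03);print(nm,p.round(3),q.round(2),round(e,4))
for p,t in(((.53,.112,.15),35),((.5,.112,.25),35),((.5,.112,.3),35),((.5,.05,.3),35),((.5,.05,.3),25),((.45,.05,.3),25),((.53,0,.3),25)):
    q,e=ik(np.array(p),pose(.4,t,1),qg,L,w=.02,m=.03);print(p,t,q.round(2),round(e,4))
for z in(.15,.04):
  for y in(-30,-10,10):
    q,e=ik(np.array([.476,-.324,z]),pose(y,0),np.array([.4,.6,0,1.8,0,.8,-1.5]),L,w=.02);print('place',z,y,q.round(2),round(e,4))
E
```

```text
grasp [0.568 0.112 0.078] [-0.7   0.73  0.44  2.26  3.25  0.37 -2.12] 0.0
n0.06 [0.552 0.112 0.101] [-0.73  0.66  0.46  2.3   3.25  0.34 -2.11] 0.0
n0.092 [0.533 0.112 0.127] [-0.78  0.59  0.5   2.34  3.24  0.3  -2.1 ] 0.0001
n0.13 [0.511 0.112 0.158] [-0.86  0.5   0.56  2.38  3.22  0.24 -2.08] 0.0001
(0.53, 0.112, 0.15) 35 [-0.81  0.53  0.53  2.34  3.24  0.24 -2.09] 0.0002
(0.5, 0.112, 0.25) 35 [-1.23  0.37  0.98  2.4   3.67  0.19 -2.49] 0.1111
(0.5, 0.112, 0.3) 35 [-1.41  0.31  1.18  2.4   3.7   0.19 -2.49] 0.2015
(0.5, 0.05, 0.3) 35 [-1.2   0.24  1.1   2.4   3.86  0.19 -2.49] 0.1847
(0.5, 0.05, 0.3) 25 [-1.06  0.22  0.97  2.4   3.89  0.19 -2.49] 0.3388
(0.45, 0.05, 0.3) 25 [-0.64  0.16  0.57  2.4   4.01  0.19 -2.49] 0.4303
(0.53, 0, 0.3) 25 [-0.83  0.22  0.84  2.36  3.98  0.19 -2.49] 0.3339
place 0.15 -30 [ 0.45  0.58  0.05  1.8  -0.04  0.76 -1.57] 0.0
place 0.15 -10 [ 0.52  0.57 -0.04  1.8   0.03  0.77 -1.28] 0.0002
place 0.15 10 [ 0.58  0.57 -0.12  1.8   0.1   0.77 -0.98] 0.0004
place 0.04 -30 [ 0.47  0.75  0.04  1.82 -0.05  0.57 -1.56] 0.0001
place 0.04 -10 [ 0.53  0.75 -0.05  1.83  0.06  0.57 -1.31] 0.0002
place 0.04 10 [ 0.59  0.75 -0.14  1.83  0.17  0.58 -1.05] 0.0004
```

```bash
cat >> kin.py <<'E'
NB=np.array([-.574,0,.819]);BB=np.array([.586,.112,.052])
def clr(p,R):
    "least height of fingertips over the rim plane; least distance of hand/wrist axis to the bar (xz)"
    t=[p+R.apply([0,s*.057,.02]) for s in(-1,1)]
    bar=np.array([.586,.24]); ax=[p+R.apply([0,0,-d]) for d in np.linspace(0,.25,11)]
    return min((x-BB)@NB-.045 for x in t), min(np.linalg.norm((x[[0,2]]-bar)) for x in ax if x[1]>-.13) if any(x[1]>-.13 for x in ax) else 9
def path(qs,L,N):
    "cartesian path through joint waypoints"
    o=[]
    for (a,b),n in zip(zip(qs,qs[1:]),N):
        for k in range(1,n+1): o.append(np.array(a)+(np.array(b)-a)*k/n)
    return o
def show(qp,L,p0,R0,every=1):
    for i,q in enumerate(qp):
        p,R=fk(q,L); d=R0.inv().apply(p-p0); r=(R0.inv()*R).as_rotvec(degrees=True)
        c=clr(p,R); tl=np.degrees(np.arccos(-R.as_matrix()[2,2]))
        if i%every==every-1: print(i+1,p.round(3),'tilt%.0f'%tl,'rim%.3f bar%.3f'%c,'| %.3f %.3f %.3f %.1f %.1f %.1f'%(*d,*r))
E
python3 - <<'E'
from kin import *
from workcell import observe
L,_=fit(); s=observe(); q0=s['qpos']
qp=np.array([-0.78,0.59,0.5,2.34,3.24,0.3,-2.1])
for via in (None,[-.3,.3,.1,2.36,1.9,.3,-2.15]):
    qs=[q0]+([np.array(via)] if via else [])+[qp]
    P=path(qs,L,[28] if via is None else [14,14]); print(via); show(P,L,*fk(q0,L),every=4)
E
```

```text
None
4 [ 0.491 -0.042  0.214] tilt28 rim0.122 bar0.098 | -0.001 0.004 0.023 -2.9 -1.9 -23.6
8 [ 0.506 -0.039  0.197] tilt29 rim0.099 bar0.091 | 0.004 0.002 0.045 -5.4 -3.4 -47.9
12 [ 0.523 -0.026  0.183] tilt31 rim0.076 bar0.083 | 0.013 -0.010 0.065 -7.5 -4.2 -72.8
16 [ 0.539 -0.002  0.171] tilt34 rim0.056 bar0.078 | 0.022 -0.034 0.083 -9.2 -4.3 -98.2
20 [0.548 0.031 0.158] tilt36 rim0.040 bar0.079 | 0.025 -0.068 0.099 -10.4 -3.6 -124.2
24 [0.546 0.071 0.144] tilt36 rim0.031 bar0.089 | 0.019 -0.107 0.111 -10.7 -2.1 -150.5
28 [0.532 0.109 0.128] tilt35 rim0.028 bar0.109 | 0.001 -0.147 0.118 -9.9 0.2 -177.1
[-0.3, 0.3, 0.1, 2.36, 1.9, 0.3, -2.15]
4 [ 0.488 -0.045  0.222] tilt28 rim0.130 bar0.100 | -0.001 0.008 0.014 -3.9 -1.8 -23.3
8 [ 0.502 -0.048  0.216] tilt31 rim0.117 bar0.087 | 0.009 0.011 0.026 -8.0 -2.8 -47.0
12 [ 0.522 -0.038  0.217] tilt35 rim0.106 bar0.068 | 0.027 0.002 0.035 -12.0 -2.9 -71.1
16 [ 0.543 -0.011  0.209] tilt38 rim0.088 bar0.053 | 0.043 -0.024 0.052 -14.5 -2.5 -96.3
20 [0.553 0.03  0.185] tilt39 rim0.062 bar0.060 | 0.043 -0.065 0.078 -14.4 -2.0 -122.7
24 [0.55  0.073 0.158] tilt38 rim0.041 bar0.079 | 0.029 -0.109 0.100 -13.0 -1.0 -149.7
28 [0.532 0.109 0.128] tilt35 rim0.028 bar0.109 | 0.001 -0.147 0.118 -9.9 0.2 -177.1
```

```bash
python3 - <<'E'
from kin import *
from workcell import observe
L,_=fit(); s=observe(); q0=s['qpos']
qp=np.array([-0.78,0.55,0.5,2.34,3.24,0.28,-2.1])
q1=qp.copy();q1[0]+=.55
qe,e=ik(BB+NB*.092,pose(.4,35,1),qp,L,w=.02,m=.03)
print(np.linalg.norm(fk(q0,L)[0]-s['position']))
P=path([q0,q1,qe],L,[28,10]); show(P,L,*fk(q0,L),every=2)
E
```

```text
3.473700897889654e-06
2 [ 0.484 -0.059  0.225] tilt28 rim0.134 bar0.103 | -0.003 0.022 0.010 -2.5 -1.0 -9.8
4 [ 0.488 -0.08   0.217] tilt28 rim0.125 bar0.101 | -0.005 0.042 0.019 -4.9 -2.2 -19.6
6 [ 0.492 -0.099  0.21 ] tilt28 rim0.116 bar0.099 | -0.006 0.061 0.027 -7.1 -3.5 -29.7
8 [ 0.496 -0.116  0.203] tilt29 rim0.108 bar0.097 | -0.006 0.079 0.035 -9.1 -4.9 -39.9
10 [ 0.501 -0.132  0.197] tilt30 rim0.102 bar0.099 | -0.006 0.095 0.043 -10.8 -6.5 -50.2
12 [ 0.505 -0.146  0.192] tilt32 rim0.096 bar0.117 | -0.005 0.108 0.050 -12.3 -8.1 -60.7
14 [ 0.51  -0.157  0.186] tilt33 rim0.088 bar0.127 | -0.004 0.120 0.057 -13.4 -9.8 -71.3
16 [ 0.514 -0.166  0.181] tilt34 rim0.079 bar0.139 | -0.003 0.129 0.063 -14.2 -11.5 -82.0
18 [ 0.518 -0.173  0.176] tilt35 rim0.071 bar0.153 | -0.003 0.136 0.070 -14.6 -13.3 -92.8
20 [ 0.52  -0.178  0.17 ] tilt36 rim0.062 bar0.169 | -0.004 0.140 0.076 -14.6 -15.0 -103.7
22 [ 0.522 -0.181  0.164] tilt37 rim0.054 bar0.166 | -0.006 0.143 0.082 -14.1 -16.7 -114.8
24 [ 0.521 -0.183  0.158] tilt37 rim0.046 bar0.165 | -0.009 0.145 0.087 -13.1 -18.3 -125.9
26 [ 0.519 -0.183  0.151] tilt36 rim0.040 bar0.184 | -0.015 0.145 0.092 -11.4 -19.8 -137.0
28 [ 0.514 -0.184  0.143] tilt36 rim0.036 bar0.185 | -0.023 0.145 0.097 -8.9 -21.2 -148.2
30 [ 0.531 -0.126  0.14 ] tilt36 rim0.026 bar0.101 | -0.007 0.088 0.107 -9.1 -17.3 -154.1
32 [ 0.541 -0.067  0.137] tilt35 rim0.020 bar0.096 | 0.004 0.030 0.115 -9.3 -13.3 -160.0
34 [ 0.545 -0.007  0.134] tilt35 rim0.019 bar0.095 | 0.009 -0.030 0.119 -9.5 -9.0 -165.8
36 [0.542 0.053 0.131] tilt35 rim0.021 bar0.099 | 0.008 -0.090 0.121 -9.7 -4.4 -171.5
38 [0.533 0.112 0.127] tilt35 rim0.027 bar0.109 | 0.002 -0.150 0.119 -9.9 0.4 -177.1
```

>>> send_rows(plan="-0.001 0.011 0.005 -1.2 -0.5 -5 0.085; -0.003 0.022 0.01 -2.5 -1 -9.8 0.085; -0.004 0.032 0.015 -3.7 -1.6 -14.7 0.085; -0.005 0.042 0.019 -4.9 -2.2 -19.6 0.085; -0.0055 0.052 0.023 -6 -2.9 -24.6 0.085; -0.006 0.061 0.027 -7.1 -3.5 -29.7 0.085; -0.006 0.07 0.031 -8.1 -4.2 -34.8 0.085; -0.006 0.079 0.035 -9.1 -4.9 -39.9 0.085; -0.006 0.079 0.035 -9.1 -4.9 -39.9 0.085")

```text
clock: 2.87
position: [0.4961, -0.117, 0.2028]
tool_rot: [2.681, -0.231, 0.762]
force: [-0.8, 0.3, 0.1]
grip_width: 0.0848
finger_force: 0.0
```

```bash
cat > plan.py <<'E'
from kin import *
s=log(); L,e=fit(); q=s['qpos']; print(L.round(3),e.round(1)); p,R=s['position'],Ro.from_euler('xyz',s['tool_rot'])
print(q.round(3),p.round(4),s['force'].round(1))
E
python3 - <<'E'
from plan import *
qp=np.array([-0.78,0.55,0.5,2.34,3.24,0.28,-2.1])
q1=qp.copy();q1[0]+=.55
show(path([q,q1],L,[20]),L,p,R,every=1)
E
```

```text
[ 0.293  0.549  0.42   0.302  0.001 -0.029 -0.004 -0.029  0.003 -0.002
 -0.01 ] [ 0.1 -0.  -0.1 -0.6  0.1  0.9  0.4 -0.  -0.5 -0.3  0.1  0.4]
[ 0.153  0.265 -0.17   2.327  1.279  0.236 -2.08 ] [ 0.4961 -0.117   0.2028] [-0.8  0.3  0.1]
1 [ 0.498 -0.127  0.2  ] tilt30 rim0.105 bar0.097 | -0.006 0.007 0.005 -1.0 -0.7 -5.1
2 [ 0.501 -0.136  0.196] tilt31 rim0.101 bar0.108 | -0.011 0.013 0.011 -1.9 -1.3 -10.3
3 [ 0.503 -0.145  0.193] tilt31 rim0.097 bar0.119 | -0.016 0.020 0.017 -2.8 -2.0 -15.4
4 [ 0.506 -0.153  0.19 ] tilt32 rim0.094 bar0.132 | -0.020 0.025 0.022 -3.5 -2.6 -20.7
5 [ 0.509 -0.16   0.188] tilt33 rim0.091 bar0.146 | -0.024 0.031 0.027 -4.2 -3.2 -25.9
6 [ 0.511 -0.167  0.185] tilt34 rim0.087 bar0.162 | -0.027 0.036 0.031 -4.8 -3.8 -31.3
7 [ 0.514 -0.173  0.182] tilt34 rim0.082 bar0.159 | -0.030 0.041 0.036 -5.4 -4.4 -36.6
8 [ 0.516 -0.178  0.18 ] tilt35 rim0.078 bar0.176 | -0.032 0.045 0.040 -5.8 -5.0 -42.0
9 [ 0.519 -0.183  0.177] tilt35 rim0.073 bar0.173 | -0.034 0.049 0.044 -6.2 -5.5 -47.4
10 [ 0.521 -0.187  0.175] tilt36 rim0.068 bar0.191 | -0.036 0.052 0.048 -6.5 -6.0 
[... 187 characters left out ...]
0.526 -0.196  0.167] tilt37 rim0.055 bar0.205 | -0.041 0.057 0.059 -6.8 -7.3 -69.4
14 [ 0.527 -0.198  0.164] tilt37 rim0.051 bar0.203 | -0.042 0.058 0.062 -6.7 -7.6 -75.0
15 [ 0.527 -0.2    0.161] tilt37 rim0.047 bar0.202 | -0.043 0.058 0.066 -6.5 -7.9 -80.6
16 [ 0.527 -0.201  0.158] tilt37 rim0.043 bar0.221 | -0.044 0.058 0.069 -6.1 -8.1 -86.2
17 [ 0.527 -0.201  0.155] tilt37 rim0.040 bar0.220 | -0.046 0.057 0.071 -5.7 -8.2 -91.8
18 [ 0.526 -0.202  0.151] tilt37 rim0.037 bar0.219 | -0.048 0.055 0.074 -5.2 -8.3 -97.5
19 [ 0.525 -0.202  0.148] tilt36 rim0.034 bar0.219 | -0.050 0.053 0.076 -4.5 -8.3 -103.1
20 [ 0.523 -0.202  0.145] tilt36 rim0.032 bar0.218 | -0.052 0.050 0.078 -3.7 -8.3 -108.7
```

>>> send_rows(plan="-0.006 0.007 0.005 -1 -0.7 -5.1 0.085; -0.011 0.013 0.011 -1.9 -1.3 -10.3 0.085; -0.016 0.02 0.017 -2.8 -2 -15.4 0.085; -0.02 0.025 0.022 -3.5 -2.6 -20.7 0.085; -0.024 0.031 0.027 -4.2 -3.2 -25.9 0.085; -0.027 0.036 0.031 -4.8 -3.8 -31.3 0.085; -0.03 0.041 0.036 -5.4 -4.4 -36.6 0.085; -0.032 0.045 0.04 -5.8 -5 -42 0.085; -0.034 0.049 0.044 -6.2 -5.5 -47.4 0.085; -0.036 0.052 0.048 -6.5 -6 -52.9 0.085")

```text
clock: 3.7
position: [0.5208, -0.1865, 0.1757]
tool_rot: [2.598, 0.329, 1.509]
force: [0.6, -0.3, -0.4]
grip_width: 0.0852
finger_force: 0.0
```

```bash
python3 - <<'E'
from plan import *
qp=np.array([-0.78,0.55,0.5,2.34,3.24,0.28,-2.1])
q1=qp.copy();q1[0]+=.55
show(path([q,q1],L,[10]),L,p,R,every=1)
E
```

```text
[ 0.301  0.548  0.421  0.307 -0.002 -0.029 -0.001 -0.029  0.001 -0.001
 -0.007] [ 0.  -0.  -0.1 -0.3  0.1  0.8  0.8 -0.1 -0.3 -1.2 -0.1  0.3  0.5  0.2
 -0. ]
[ 0.186  0.39  -0.118  2.327  2.013  0.344 -1.824] [ 0.5208 -0.1865  0.1757] [ 0.6 -0.3 -0.4]
1 [ 0.525 -0.19   0.173] tilt37 rim0.063 bar0.188 | -0.002 0.002 0.006 -0.8 -0.3 -5.3
2 [ 0.528 -0.194  0.169] tilt37 rim0.058 bar0.206 | -0.004 0.003 0.011 -1.4 -0.5 -10.7
3 [ 0.531 -0.196  0.166] tilt38 rim0.053 bar0.203 | -0.005 0.003 0.016 -1.9 -0.6 -16.2
4 [ 0.532 -0.198  0.163] tilt38 rim0.048 bar0.201 | -0.006 0.002 0.020 -2.2 -0.6 -21.7
5 [ 0.533 -0.199  0.16 ] tilt38 rim0.044 bar0.221 | -0.006 0.001 0.023 -2.3 -0.6 -27.4
6 [ 0.532 -0.2    0.156] tilt38 rim0.041 bar0.220 | -0.006 -0.001 0.025 -2.4 -0.4 -33.0
7 [ 0.53  -0.201  0.153] tilt37 rim0.038 bar0.219 | -0.006 -0.004 0.027 -2.2 -0.2 -38.7
8 [ 0.528 -0.202  0.151] tilt37 rim0.036 bar0.219 | -0.006 -0.008 0.029 -1.9 0.0 -44.5
9 [ 0.524 -0.203  0.148] tilt36 rim0.035 bar9.000 | -0.006 -0.012 0.029 -1.4 0.4 -50.3
10 [ 0.52  -0.204  0.146] tilt36 rim0.035 bar9.000 | -0.007 -0.017 0.029 -0.7 0.7 -56.1
```

>>> send_rows(plan="-0.002 0.002 0.006 -0.8 -0.3 -5.3 0.085; -0.004 0.003 0.011 -1.4 -0.5 -10.7 0.085; -0.005 0.003 0.016 -1.9 -0.6 -16.2 0.085; -0.006 0.002 0.02 -2.2 -0.6 -21.7 0.085; -0.006 0.001 0.023 -2.3 -0.6 -27.4 0.085; -0.006 -0.001 0.025 -2.4 -0.4 -33 0.085; -0.006 -0.004 0.027 -2.2 -0.2 -38.7 0.085; -0.006 -0.008 0.029 -1.9 0 -44.5 0.085; -0.006 -0.012 0.029 -1.4 0.4 -50.3 0.085; -0.007 -0.017 0.029 -0.7 0.7 -56.1 0.085")

```text
clock: 4.53
position: [0.5198, -0.204, 0.146]
tool_rot: [3.12, 0.621, 2.579]
force: [-0.0, 0.5, 0.3]
grip_width: 0.0851
finger_force: 0.0
```

```bash
python3 - <<'E'
from plan import *
Rg=pose(.4,35,1)
qe,er=ik(BB+NB*.1,Rg,q,L,w=.02,m=.03); print('pre',qe.round(2),er)
q2,er=ik(BB+NB*.032,Rg,qe,L,w=.02,m=.03); print('grasp',q2.round(2),er)
show(path([q,qe],L,[10]),L,p,R,every=1)
E
```

```text
[ 0.296  0.547  0.419  0.303  0.001 -0.029 -0.003 -0.029  0.002 -0.
 -0.009] [ 0.1  0.  -0.1 -0.4 -0.   1.   0.7  0.  -0.2 -1.1 -0.3  0.2  0.8 -0.
 -0.5 -0.3  0.3  0.3]
[ 0.117  0.465  0.04   2.341  2.456  0.318 -1.259] [ 0.5198 -0.204   0.146 ] [-0.   0.5  0.3]
pre [-0.39  0.47 -0.09  2.38  2.29  0.4  -1.13] 0.0006072164276438192
grasp [-0.3   0.63 -0.16  2.31  2.41  0.48 -1.19] 0.00028574269202112195
1 [ 0.529 -0.172  0.145] tilt36 rim0.030 bar0.155 | 0.008 0.032 -0.004 -1.8 0.1 -2.6
2 [ 0.537 -0.141  0.144] tilt36 rim0.026 bar0.094 | 0.017 0.063 -0.008 -3.6 0.2 -5.3
3 [ 0.542 -0.109  0.142] tilt35 rim0.023 bar0.091 | 0.028 0.093 -0.013 -5.4 0.3 -7.9
4 [ 0.546 -0.077  0.141] tilt35 rim0.021 bar0.089 | 0.040 0.122 -0.020 -7.2 0.3 -10.6
5 [ 0.548 -0.045  0.14 ] tilt35 rim0.021 bar0.089 | 0.053 0.150 -0.027 -9.0 0.4 -13.2
6 [ 0.548 -0.013  0.139] tilt35 rim0.022 bar0.090 | 0.068 0.178 -0.036 -10.7 0.5 -15.9
7 [0.546 0.019 0.137] tilt35 rim0.023 bar0.092 | 0.084 0.204 -0.045 -12.5 0.6 -18.6
8 [0.542 0.051 0.136] tilt35 rim0.026 bar0.096 | 0.101 0.228 -0.055 -14.2 0.7 -21.2
9 [0.536 0.082 0.135] tilt35 rim0.030 bar0.101 | 0.119 0.252 -0.066 -16.0 0.8 -23.9
10 [0.529 0.112 0.134] tilt35 rim0.035 bar0.108 | 0.138 0.274 -0.078 -17.7 0.8 -26.6
```

>>> send_rows(plan="0.008 0.016 -0.005 -1 0 -1.6 0.085; 0.024 0.047 -0.013 -3 0.1 -4.5 0.085; 0.041 0.082 -0.023 -5.3 0.2 -8 0.085; 0.058 0.116 -0.033 -7.5 0.3 -11.3 0.085; 0.075 0.149 -0.042 -9.6 0.4 -14.5 0.085; 0.092 0.183 -0.052 -11.8 0.5 -17.8 0.085; 0.108 0.214 -0.061 -13.8 0.6 -20.8 0.085; 0.124 0.246 -0.07 -15.9 0.7 -23.9 0.085; 0.134 0.266 -0.076 -17.2 0.8 -25.8 0.085; 0.138 0.274 -0.078 -17.7 0.8 -26.6 0.085")

```text
clock: 5.37
position: [0.5294, 0.1157, 0.1346]
tool_rot: [3.137, 0.613, -3.134]
force: [-0.1, 0.4, 0.5]
grip_width: 0.0852
finger_force: 0.0
```

>>> send_rows(plan="0 0 0 0 0 0 0.085; 0 0 0 0 0 0 0.085")

```text
clock: 5.53
position: [0.5294, 0.1116, 0.1345]
tool_rot: [3.139, 0.614, -3.139]
force: [0.3, -0.2, -0.5]
grip_width: 0.0849
finger_force: 0.0
```

```bash
python3 - <<'E'
from plan import *
from workcell import imaging
import cv2,pickle
Rg=pose(.4,35,1)
for d in(.1,.032):
    t=BB+NB*d; print(d,R.inv().apply(t-p).round(4),(R.inv()*Rg).as_rotvec(degrees=True).round(1),ik(t,Rg,q,L,w=.02,m=.03)[0].round(2))
o=[]
for n,(y,x) in dict(scene=(110,240),top=(150,130)).items():
    f=imaging.grab_frame(n);pickle.dump(f,open(n+'3.pkl','wb'))
    o.append(cv2.resize(f['color'][y:y+150,x:x+133],None,fx=3,fy=3,interpolation=cv2.INTER_CUBIC))
cv2.imwrite('pics/pre2.png',np.hstack(o)[:,:,::-1])
E
```

```text
[ 0.304  0.546  0.423  0.306  0.001 -0.029 -0.    -0.029  0.002 -0.001
 -0.009] [ 0.1 -0.  -0.1 -0.1  0.1  0.8  0.9  0.2 -0.5 -1.3 -0.5  0.2  0.3 -0.1
 -0.  -1.2  0.3  0.8  1.1  0.8 -0.7]
[-0.386  0.477 -0.098  2.371  2.289  0.402 -1.127] [0.5294 0.1116 0.1345] [ 0.3 -0.2 -0.5]
0.1 [0.001  0.0004 0.    ] [-0.   0.2 -0.2] [-0.39  0.47 -0.1   2.37  2.29  0.4  -1.12]
0.032 [0.0012 0.0001 0.0681] [-0.   0.2 -0.2] [-0.29  0.63 -0.16  2.3   2.41  0.48 -1.19]
```

View pics/pre2.png

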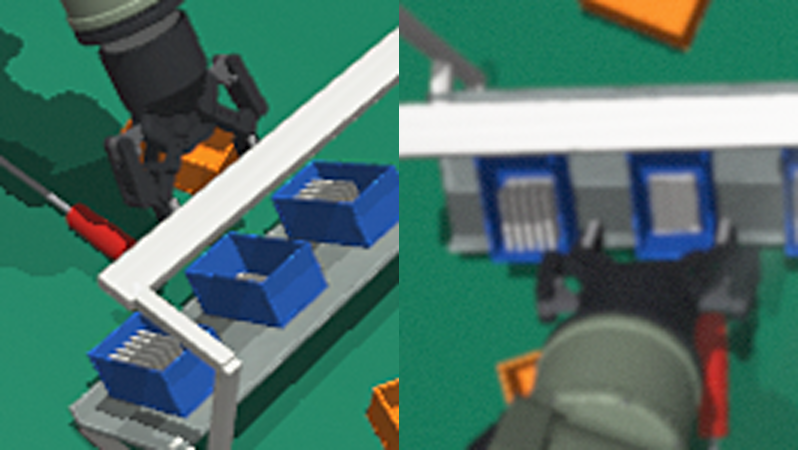

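The crop shows the fingers on either side of bin2, the bin with the tag, and the light bar is clear. Going in along the tool axis.

>>> send_rows(plan="0.001 -0.001 0.006 0 0.2 -0.2 0.085; 0.001 -0.001 0.014 0 0.2 -0.2 0.085; 0.001 -0.001 0.022 0 0.2 -0.2 0.085; 0.001 -0.001 0.03 0 0.2 -0.2 0.085; 0.001 -0.001 0.038 0 0.2 -0.2 0.085; 0.001 -0.001 0.046 0 0.2 -0.2 0.085; 0.001 -0.001 0.053 0 0.2 -0.2 0.085; 0.001 -0.001 0.06 0 0.2 -0.2 0.085; 0.001 -0.001 0.065 0 0.2 -0.2 0.085; 0.001 -0.001 0.068 0 0.2 -0.2 0.085")

```text
clock: 6.47
position: [0.5681, 0.1121, 0.0777]
tool_rot: [-3.141, 0.61, -3.132]
force: [0.9, -0.3, -0.5]
grip_width: 0.0851
finger_force: 0.0
```

>>> send_rows(plan="0 0 0 0 0 0 0.07; 0 0 0 0 0 0 0.065; 0 0 0 0 0 0 0.06; 0 0 0 0 0 0 0.055; 0 0 0 0 0 0 0.05; 0 0 0 0 0 0 0.045; 0 0 0 0 0 0 0.045; 0 0 0 0 0 0 0.045", grip_force=45)

```text
clock: 7.13
position: [0.5676, 0.1122, 0.0788]
tool_rot: [3.142, 0.611, -3.132]
force: [-5.0, -0.6, 5.1]
grip_width: 0.059
finger_force: 48.6
```

>>> send_rows(plan="0 0 -0.002 0 0 0 0.045; 0 0 -0.006 0 0 0 0.045; 0 0 -0.012 0 0 0 0.045; 0 0 -0.019 0 0 0 0.045; 0 0 -0.027 0 0 0 0.045; 0 0 -0.035 0 0 0 0.045; 0 0 -0.043 0 0 0 0.045; 0 0 -0.051 0 0 0 0.045; 0 0 -0.057 0 0 0 0.045; 0 0 -0.06 0 0 0 0.045")

```text
clock: 7.97
position: [0.533, 0.1119, 0.1285]
tool_rot: [3.141, 0.611, -3.132]
force: [0.7, -0.2, -1.4]
grip_width: 0.0591
finger_force: 48.8
```

```bash
python3 - <<'E'
from plan import *
from workcell import imaging
import cv2,pickle
Rg=pose(.4,35,1)
print(s['grip_width'],s['finger_force'])
for dz in(0,.02,.04):
  for dx in(0,.02,-.02):
    t=p+[dx,0,dz]; a,er=ik(t,Rg,q,L,w=.01,m=.03); print(dx,dz,a.round(2),round(er,4))
o=[]
for n,(y,x) in dict(scene=(110,240),top=(150,130)).items():
    f=imaging.grab_frame(n);pickle.dump(f,open(n+'4.pkl','wb'))
    o.append(cv2.resize(f['color'][y:y+150,x:x+133],None,fx=3,fy=3,interpolation=cv2.INTER_CUBIC))
cv2.imwrite('pics/lift.png',np.hstack(o)[:,:,::-1])
E
```

```text
[ 0.308  0.545  0.424  0.307  0.    -0.029  0.001 -0.029  0.002 -0.001
 -0.009] [ 0.1 -0.  -0.1  0.   0.1  0.8  1.1  0.2 -0.6 -1.3 -0.6  0.2  0.  -0.1
  0.2 -1.7  0.3  1.1  0.6  0.5 -0.4  0.9  0.7 -0.6]
[-0.372  0.494 -0.107  2.364  2.308  0.408 -1.134] [0.533  0.1119 0.1285] [ 0.7 -0.2 -1.4]
0.059118528423866154 48.776509165763855
0 0 [-0.37  0.49 -0.1   2.37  2.3   0.41 -1.13] 0.0
0.02 0 [-0.37  0.51 -0.08  2.32  2.3   0.37 -1.11] 0.0
-0.02 0 [-0.33  0.47 -0.19  2.4   2.23  0.45 -1.08] 0.0108
0 0.02 [-0.42  0.45 -0.05  2.36  2.24  0.35 -1.07] 0.0001
0.02 0.02 [-0.42  0.46 -0.02  2.31  2.24  0.32 -1.05] 0.0001
-0.02 0.02 [-0.42  0.43 -0.07  2.4   2.24  0.38 -1.1 ] 0.0001
0 0.04 [-0.49  0.4   0.03  2.34  2.16  0.29 -0.99] 0.0002
0.02 0.04 [-0.5   0.42  0.07  2.3   2.16  0.26 -0.98] 0.0002
-0.02 0.04 [-0.49  0.38 -0.    2.39  2.16  0.32 -1.01] 0.0002
```

View pics/lift.png

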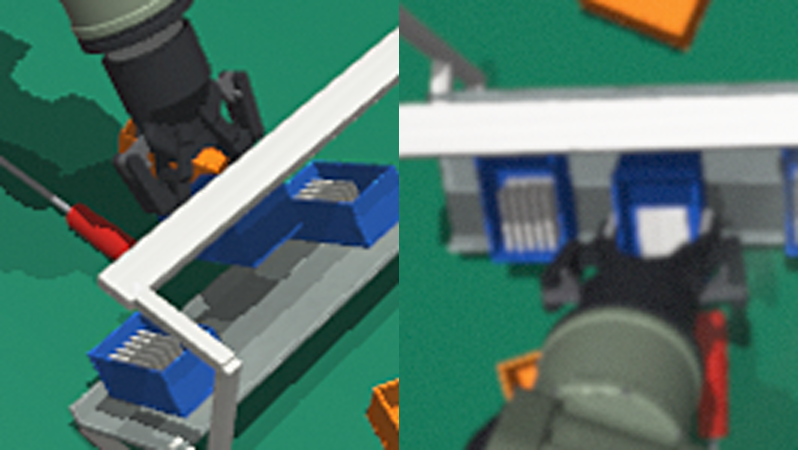

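The bin is off the deck with the tag still in it. I'll raise it a little more, then sweep it off to the right.

```bash
python3 - <<'E'
from plan import *
a=p+[-.008,0,.025]; print('A',R.inv().apply(a-p).round(4))
t=np.array([.515,-.21,.165]); RB=pose(-32,35,1)
print('B rel A',R.inv().apply(t-a).round(4),(R.inv()*RB).as_rotvec(degrees=True).round(1))
qa,_=ik(a,R,q,L); 
for f in(.33,.66,1):
    rv=(R.inv()*RB).as_rotvec()*f; qa,e=ik(a+(t-a)*f,R*Ro.from_rotvec(rv),qa,L,w=.02,m=.03);print(qa.round(2),round(e,4))
E
```

```text
[ 0.309  0.545  0.425  0.308  0.    -0.029  0.002 -0.029  0.002 -0.001
 -0.009] [ 0.1 -0.  -0.1  0.1  0.1  0.8  1.1  0.2 -0.7 -1.3 -0.6  0.2 -0.1 -0.2
  0.3 -1.9  0.3  1.2  0.4  0.4 -0.2  0.7  0.6 -0.4  0.7  0.6 -0.5]
[-0.372  0.495 -0.107  2.363  2.309  0.409 -1.135] [0.5334 0.112  0.1282] [ 1.2 -1.4 -2.3]
A [-0.0078  0.0001 -0.0251]
B rel A [ 0.0043 -0.3219 -0.0176] [18.7  0.  26.7]
[-0.26  0.41 -0.01  2.4   2.27  0.34 -1.11] 0.0033
[-0.09  0.4   0.03  2.39  2.32  0.31 -1.14] 0.0002
[ 0.06  0.43  0.12  2.32  2.34  0.25 -1.14] 0.0001
```

>>> send_rows(plan="-0.001 0 -0.004 0 0 0 0.045; -0.003 0 -0.01 0 0 0 0.045; -0.005 0 -0.017 0 0 0 0.045; -0.007 0 -0.023 0 0 0 0.045; -0.008 0 -0.025 0 0 0 0.045; -0.008 0 -0.025 0 0 0 0.045")

```text
clock: 8.57
position: [0.5258, 0.112, 0.1536]
tool_rot: [3.141, 0.612, -3.132]
force: [1.0, -0.3, -2.1]
grip_width: 0.0593
finger_force: 48.8
```

>>> send_rows(plan="0 -0.013 0 0.7 0 1.1 0.045; -0.003 -0.042 0 2.4 0 3.5 0.045; -0.005 -0.077 0 4.5 0 6.4 0.045; -0.006 -0.114 -0.002 6.6 0 9.5 0.045; -0.006 -0.151 -0.003 8.8 0 12.5 0.045; -0.005 -0.188 -0.005 10.9 0 15.6 0.045; -0.003 -0.225 -0.008 13.1 0 18.7 0.045; 0 -0.261 -0.012 15.1 0 21.6 0.045; 0.002 -0.293 -0.015 17 0 24.3 0.045; 0.004 -0.322 -0.018 18.7 0 26.7 0.045")

```text
clock: 9.4
position: [0.5141, -0.2133, 0.1649]
tool_rot: [-3.141, 0.61, 2.578]
force: [0.3, -0.2, -2.7]
grip_width: 0.059
finger_force: 48.9
```

```bash
python3 - <<'E'
from plan import *
print(s['grip_width'],s['finger_force'],s['tool_rot'])
qc,e=ik(np.array([.476,-.324,.15]),pose(-10,0),np.array([.5,.57,0,1.8,.03,.77,-1.28]),L,w=.02); print(qc.round(2),e)
show(path([q,qc],L,[26]),L,p,R)
E
```

```text
[ 0.31   0.544  0.426  0.307  0.001 -0.029  0.002 -0.029  0.003 -0.001
 -0.01 ] [ 0.3 -0.  -0.1  0.2  0.2  0.7  1.2  0.3 -1.2 -1.  -0.9 -0.1  0.5 -0.2
  0.1 -1.2  0.3  1.   0.7  0.9 -0.4  1.   1.1 -0.7  1.   1.1 -0.7 -3.4
 -0.2  2. ]
[ 0.054  0.421  0.132  2.329  2.342  0.245 -1.14 ] [ 0.5141 -0.2133  0.1649] [ 0.3 -0.2 -2.7]
0.05901647192940476 48.93625795841217 [-3.14058795  0.61015684  2.5777381 ]
[ 0.51  0.57 -0.02  1.82  0.01  0.76 -1.26] 2.611976559421185e-05
1 [ 0.516 -0.23   0.171] tilt36 rim0.056 bar9.000 | -0.012 -0.013 0.001 1.7 -1.2 6.0
2 [ 0.52  -0.246  0.175] tilt37 rim0.056 bar9.000 | -0.025 -0.025 0.004 3.4 -2.3 12.0
3 [ 0.522 -0.263  0.179] tilt38 rim0.058 bar9.000 | -0.035 -0.037 0.008 5.1 -3.4 17.9
4 [ 0.523 -0.279  0.182] tilt38 rim0.060 bar9.000 | -0.045 -0.050 0.011 6.9 -4.3 23.9
5 [ 0.522 -0.294  0.184] tilt39 rim0.063 bar9.000 | -0.052 -0.064 0.013 8.7 -5.3 29.9
6 [ 0.52  -0.309  0.186] tilt39 rim0.066 bar9.000 | -0.058 -0.077 0.015 10.5 -6.1 35.8
7 [ 0.517 -0.323  0.187] tilt39 rim0.070 bar9.000 | -0.063 -0.091 0.017 12.3 -6.9 41.8
8 [ 0.513 -0.335  0.188] ti
[... 945 characters left out ...]
 0.451 -0.377  0.159] tilt22 rim0.104 bar9.000 | -0.025 -0.172 0.025 35.4 -5.6 112.3
20 [ 0.45  -0.372  0.156] tilt20 rim0.101 bar9.000 | -0.020 -0.168 0.025 37.3 -4.3 118.1
21 [ 0.45  -0.365  0.153] tilt17 rim0.097 bar9.000 | -0.015 -0.163 0.026 39.1 -2.7 123.7
22 [ 0.452 -0.358  0.151] tilt14 rim0.093 bar9.000 | -0.012 -0.156 0.026 40.9 -0.9 129.4
23 [ 0.455 -0.35   0.149] tilt11 rim0.089 bar9.000 | -0.010 -0.147 0.027 42.7 1.2 134.9
24 [ 0.46  -0.342  0.148] tilt7 rim0.084 bar9.000 | -0.009 -0.137 0.027 44.4 3.6 140.4
25 [ 0.467 -0.333  0.148] tilt4 rim0.080 bar9.000 | -0.011 -0.126 0.028 46.0 6.4 145.8
26 [ 0.476 -0.324  0.15 ] tilt0 rim0.076 bar9.000 | -0.014 -0.114 0.028 47.6 9.5 151.1
```

>>> send_rows(plan="-0.012 -0.013 0.001 1.7 -1.2 6 0.045; -0.025 -0.025 0.004 3.4 -2.3 12 0.045; -0.035 -0.037 0.008 5.1 -3.4 17.9 0.045; -0.045 -0.05 0.011 6.9 -4.3 23.9 0.045; -0.052 -0.064 0.013 8.7 -5.3 29.9 0.045; -0.058 -0.077 0.015 10.5 -6.1 35.8 0.045; -0.063 -0.091 0.017 12.3 -6.9 41.8 0.045; -0.066 -0.104 0.018 14.2 -7.5 47.7 0.045; -0.067 -0.116 0.019 16.1 -8.1 53.7 0.045; -0.067 -0.128 0.02 18 -8.5 59.6 0.045")

```text
clock: 10.23
position: [0.5028, -0.355, 0.1868]
tool_rot: [2.73, 0.531, 1.308]
force: [0.8, 0.9, -2.1]
grip_width: 0.0595
finger_force: 49.0
```

```bash
python3 - <<'E'
from plan import *
print(s['grip_width'],s['finger_force'],s['tool_rot'])
qc,e=ik(np.array([.476,-.324,.15]),pose(-10,0),np.array([.5,.57,0,1.8,.03,.77,-1.28]),L,w=.02)
show(path([q,qc],L,[18]),L,p,R)
E
```

```text
[ 0.303  0.565  0.427  0.325 -0.016 -0.029  0.002 -0.029 -0.003 -0.002
 -0.01 ] [ 0.7 -1.9 -0.9 -0.4  0.7  0.2  1.1  1.2 -0.8 -1.2  0.5 -0.4  1.  -0.3
 -0.4 -0.7  1.2  0.1  1.9  0.6 -1.1  2.5  0.9 -1.3  2.6  0.9 -1.3 -3.7
  2.   0.9 -5.2  0.7  5.1]
[-0.074  0.524  0.473  2.152  1.373  0.246 -1.17 ] [ 0.5028 -0.355   0.1868] [ 0.8  0.9 -2.1]
0.05948446671726708 49.007222056388855 [2.7304914  0.53090365 1.30816702]
1 [ 0.496 -0.364  0.191] tilt38 rim0.093 bar9.000 | -0.011 -0.005 -0.001 1.2 -0.7 5.2
2 [ 0.493 -0.373  0.19 ] tilt37 rim0.096 bar9.000 | -0.019 -0.007 0.004 2.6 -1.3 10.5
3 [ 0.489 -0.38   0.188] tilt37 rim0.098 bar9.000 | -0.025 -0.011 0.009 4.1 -1.8 15.7
4 [ 0.485 -0.386  0.186] tilt36 rim0.101 bar9.000 | -0.030 -0.016 0.013 5.8 -2.2 20.8
5 [ 0.481 -0.391  0.183] tilt35 rim0.103 bar9.000 | -0.033 -0.021 0.017 7.5 -2.4 26.0
6 [ 0.476 -0.394  0.179] tilt33 rim0.105 bar9.000 | -0.035 -0.026 0.020 9.4 -2.6 31.1
7 [ 0.471 -0.396  0.176] tilt32 rim0.106 bar9.000 | -0.035 -0.032 0.023 11.4 -2.6 36.2
8 [ 0.467 -0.396  0.171] tilt30 rim0.106 bar9.000 | -0.034 -0.037 0.025 13.6 -2.
[... 171 characters left out ...]
 -1.9 51.2
11 [ 0.458 -0.387  0.159] tilt23 rim0.096 bar9.000 | -0.022 -0.051 0.028 20.7 -1.4 56.1
12 [ 0.456 -0.381  0.155] tilt20 rim0.093 bar9.000 | -0.016 -0.053 0.027 23.3 -0.7 60.9
13 [ 0.456 -0.374  0.152] tilt17 rim0.089 bar9.000 | -0.008 -0.055 0.026 26.1 0.1 65.7
14 [ 0.457 -0.366  0.149] tilt14 rim0.086 bar9.000 | 0.000 -0.055 0.024 28.9 1.2 70.3
15 [ 0.46  -0.356  0.147] tilt11 rim0.083 bar9.000 | 0.009 -0.054 0.020 31.9 2.4 74.9
16 [ 0.464 -0.346  0.147] tilt7 rim0.080 bar9.000 | 0.019 -0.051 0.016 34.9 3.8 79.3
17 [ 0.469 -0.335  0.148] tilt4 rim0.078 bar9.000 | 0.029 -0.046 0.011 38.1 5.5 83.6
18 [ 0.476 -0.324  0.15 ] tilt0 rim0.076 bar9.000 | 0.038 -0.039 0.005 41.3 7.3 87.8
```

>>> send_rows(plan="-0.008 -0.003 0.001 1.2 -0.7 5.2 0.045; -0.017 -0.007 0.004 2.6 -1.3 10.5 0.045; -0.024 -0.011 0.009 4.1 -1.8 15.7 0.045; -0.03 -0.016 0.013 5.8 -2.2 20.8 0.045; -0.033 -0.021 0.017 7.5 -2.4 26 0.045; -0.035 -0.026 0.02 9.4 -2.6 31.1 0.045; -0.035 -0.032 0.023 11.4 -2.6 36.2 0.045; -0.034 -0.037 0.025 13.6 -2.5 41.3 0.045; -0.032 -0.042 0.027 15.8 -2.3 46.3 0.045; -0.028 -0.047 0.028 18.2 -1.9 51.2 0.045")

```text
clock: 11.07
position: [0.4597, -0.3916, 0.1624]
tool_rot: [2.739, 0.185, 0.423]
force: [-0.2, -0.8, -1.6]
grip_width: 0.0595
finger_force: 49.0
```

```bash
python3 - <<'E'
from plan import *
print(s['grip_width'],s['finger_force'],s['tool_rot'])
qc,e=ik(np.array([.476,-.324,.12]),pose(-10,0),np.array([.5,.57,0,1.8,.03,.77,-1.28]),L,w=.02)
show(path([q,qc],L,[10]),L,p,R)
for y in(-40,-10): print(y,R.inv().apply(np.array([.476,-.324,.12])-p).round(3),(R.inv()*pose(y,0)).as_rotvec(degrees=True).round(1), ik(np.array([.476,-.324,.12]),pose(y,0),q,L,w=.02))
E
```

```text
[ 0.3    0.563  0.425  0.32  -0.011 -0.029  0.002 -0.029 -0.002 -0.001
 -0.01 ] [ 1.5 -2.4 -1.5 -0.2  0.5  0.3  0.9  1.3 -0.5 -1.3  0.6 -0.3  0.9 -0.2
 -0.6 -0.5  1.   0.   2.1  0.8 -1.2  2.7  1.  -1.5  2.7  1.1 -1.5 -3.5
  1.7  0.9 -5.4  1.7  4.3 -1.7 -0.7  1.8]
[ 0.222  0.547  0.246  1.971  0.573  0.514 -1.174] [ 0.4597 -0.3916  0.1624] [-0.2 -0.8 -1.6]
0.059476858946434785 49.02512311935425 [2.738984   0.18465943 0.423082  ]
1 [ 0.457 -0.388  0.158] tilt23 rim0.096 bar9.000 | -0.000 -0.006 0.003 2.2 0.2 3.7
2 [ 0.456 -0.383  0.151] tilt21 rim0.091 bar9.000 | 0.002 -0.013 0.006 4.5 0.5 7.4
3 [ 0.456 -0.377  0.145] tilt19 rim0.085 bar9.000 | 0.006 -0.020 0.009 6.8 0.7 11.1
4 [ 0.457 -0.371  0.14 ] tilt16 rim0.080 bar9.000 | 0.010 -0.027 0.012 9.3 1.0 14.8
5 [ 0.458 -0.364  0.135] tilt14 rim0.074 bar9.000 | 0.015 -0.034 0.013 11.8 1.3 18.4
6 [ 0.46  -0.357  0.13 ] tilt11 rim0.069 bar9.000 | 0.020 -0.040 0.014 14.4 1.7 21.9
7 [ 0.463 -0.349  0.126] tilt9 rim0.064 bar9.000 | 0.027 -0.047 0.014 17.0 2.0 25.5
8 [ 0.467 -0.341  0.123] tilt6 rim0.060 bar9.000 | 0.034 -0.053 0.014 19.8 2.4 29.0
9 [ 0.471 -0.333  0.121] tilt3 rim0.055 bar9.000 | 0.041 -0.059 0.012 22.6 2.8 32.4
10 [ 0.476 -0.324  0.12 ] tilt0 rim0.052 bar9.000 | 0.050 -0.064 0.010 25.5 3.3 35.8
-40 [ 0.05  -0.064  0.01 ] [26.5 -3.6 65.3] (array([ 0.40306541,  0.61606466,  0.13262091,  1.84620944, -0.12055543,
        0.68690193, -1.66382873]), np.float64(0.0002881445498606511))
-10 [ 0.05  -0.064  0.01 ] [25.5  3.3 35.8] (array([ 4.96157124e-01,  6.04913685e-01, -1.64103662e-03,  1.84624411e+00,
        2.05067911e-03,  6.90285486e-01, -1.25207168e+00]), np.float64(0.00040858823830270806))
```

>>> send_rows(plan="0 -0.006 0.003 2.2 0.2 3.7 0.045; 0.002 -0.013 0.006 4.5 0.5 7.4 0.045; 0.006 -0.02 0.009 6.8 0.7 11.1 0.045; 0.01 -0.027 0.012 9.3 1 14.8 0.045; 0.015 -0.034 0.013 11.8 1.3 18.4 0.045; 0.02 -0.04 0.014 14.4 1.7 21.9 0.045; 0.027 -0.047 0.014 17 2 25.5 0.045; 0.034 -0.053 0.014 19.8 2.4 29 0.045; 0.041 -0.059 0.012 22.6 2.8 32.4 0.045; 0.05 -0.064 0.01 25.5 3.3 35.8 0.045")

```text
clock: 11.9
position: [0.476, -0.3235, 0.1195]
tool_rot: [-3.14, 0.0, -0.173]
force: [-0.3, 0.6, -1.9]
grip_width: 0.0593
finger_force: 49.1
```

>>> send_rows(plan="0 0 0 0 0 0 0.045; 0 0 0 0 0 0 0.045")

```text
clock: 12.07
position: [0.4759, -0.3244, 0.1196]
tool_rot: [3.139, 0.0, -0.168]
force: [-0.7, -0.9, -1.9]
grip_width: 0.0593
finger_force: 49.1
```

```bash
python3 - <<'E'
from plan import *
from workcell import imaging
import cv2
print(s['grip_width'],s['finger_force'],s['tool_rot'])
print(R.inv().apply(np.array([.475,-.324,.042])-p).round(4),(R.inv()*pose(-10,0)).as_rotvec(degrees=True).round(1))
o=[]
for n,(y,x) in dict(scene=(220,80),top=(180,320)).items():
    f=imaging.grab_frame(n)
    o.append(cv2.resize(f['color'][y:y+150,x:x+160],None,fx=2.5,fy=2.5,interpolation=cv2.INTER_CUBIC))
cv2.imwrite('pics/over.png',np.hstack(o)[:,:,::-1])
E
```

```text
[ 0.303  0.56   0.425  0.321 -0.012 -0.029  0.001 -0.029 -0.002 -0.001
 -0.008] [ 0.9 -1.3 -0.8 -0.2  0.6  0.3  1.3  1.1 -0.9 -1.   0.5 -0.5  1.  -0.2
 -0.5 -0.6  1.1  0.2  1.9  0.8 -1.1  2.5  1.  -1.3  2.6  1.1 -1.3 -3.4
  1.8  1.  -5.9  1.7  4.7 -2.6 -0.5  2.3  2.3 -0.8 -1.8]
[ 0.491  0.614  0.005  1.839 -0.     0.688 -1.244] [ 0.4759 -0.3244  0.1196] [-0.7 -0.9 -1.9]
0.05926468961615303 49.10072565078735 [ 3.13912656e+00  9.00837805e-05 -1.68445789e-01]
[-0.001  -0.0004  0.0776] [0.1 0.  0.3]
```

View pics/over.png

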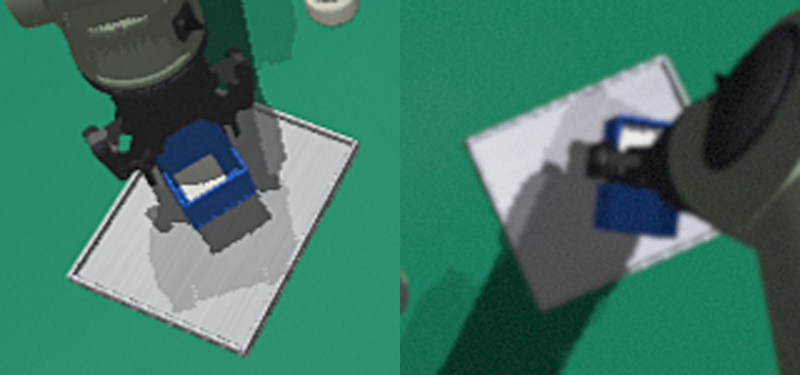

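The bin is level over the tray with the tag inside, so I'm lowering it.

>>> send_rows(plan="0 0 0.005 0 0 0 0.045; 0 0 0.015 0 0 0 0.045; 0 0 0.025 0 0 0 0.045; 0 0 0.035 0 0 0 0.045; 0 0 0.045 0 0 0 0.045; 0 0 0.054 0 0 0 0.045; 0 0 0.062 0 0 0 0.045; 0 0 0.068 0 0 0 0.045; 0 0 0.072 0 0 0 0.045; 0 0 0.074 0 0 0 0.045")

```text
clock: 13.0
position: [0.4769, -0.3235, 0.0454]
tool_rot: [3.14, -0.001, -0.168]
force: [0.3, -0.4, -1.0]
grip_width: 0.0593
finger_force: 49.1
```

>>> send_rows(plan="0 0 0.001 0 0 0 0.045; 0 0 0.003 0 0 0 0.045; 0 0 0.004 0 0 0 0.045; 0 0 0.005 0 0 0 0.045; 0 0 0.005 0 0 0 0.045")

```text
clock: 13.42
position: [0.4771, -0.3236, 0.0411]
tool_rot: [3.14, -0.002, -0.168]
force: [-0.4, 0.2, -1.7]
grip_width: 0.0594
finger_force: 49.1
```

>>> send_rows(plan="0 0 0.001 0 0 0 0.045; 0 0 0.002 0 0 0 0.045; 0 0 0.003 0 0 0 0.045; 0 0 0.003 0 0 0 0.045")

```text
clock: 13.75
position: [0.477, -0.3235, 0.0378]
tool_rot: [3.14, -0.001, -0.168]
force: [0.1, 0.4, -1.7]
grip_width: 0.0592
finger_force: 49.1
```

>>> send_rows(plan="0 0 0.001 0 0 0 0.045; 0 0 0.002 0 0 0 0.045; 0 0 0.002 0 0 0 0.045")

```text
clock: 14.0
position: [0.4772, -0.3236, 0.0374]
tool_rot: [3.14, -0.002, -0.169]
force: [-9.2, 5.3, 29.0]
grip_width: 0.0594
finger_force: 52.7
```

It's touching the tray floor at 29 N. I'll ease that off a little, then open the fingers.

>>> send_rows(plan="0 0 -0.0014 0 0 0 0.045; 0 0 -0.0014 0 0 0 0.045; 0 0 -0.0014 0 0 0 0.062; 0 0 -0.0014 0 0 0 0.068; 0 0 -0.0014 0 0 0 0.075; 0 0 -0.0014 0 0 0 0.083; 0 0 -0.0014 0 0 0 0.085; 0 0 -0.0014 0 0 0 0.085")

```text
clock: 14.67
position: [0.4771, -0.3235, 0.0374]
tool_rot: [3.14, -0.001, -0.168]
force: [0.3, 0.2, 1.2]
grip_width: 0.0851
finger_force: 0.0
```

>>> send_rows(plan="0 0 -0.004 0 0 0 0.085; 0 0 -0.012 0 0 0 0.085; 0 0 -0.024 0 0 0 0.085; 0 0 -0.038 0 0 0 0.085; 0 0 -0.055 0 0 0 0.085; 0 0 -0.075 0 0 0 0.085; 0 0 -0.1 0 0 0 0.085; 0 0 -0.125 0 0 0 0.085; 0 0 -0.145 0 0 0 0.085; 0 0 -0.15 0 0 0 0.085")

```text
clock: 15.5
position: [0.478, -0.3241, 0.192]
tool_rot: [3.139, -0.006, -0.169]
force: [-0.1, 0.1, 0.4]
grip_width: 0.0846
finger_force: 0.0
```

```bash
python3 - <<'E'
from workcell import imaging
import cv2,numpy as np
o=[]
for n,(y,x) in dict(scene=(100,80),top=(130,130)).items():
    f=imaging.grab_frame(n)
    o.append(cv2.resize(f['color'][y:y+270,x:x+360],None,fx=1.1,fy=1.1,interpolation=cv2.INTER_CUBIC))
cv2.imwrite('pics/end.png',np.hstack(o)[:,:,::-1])
E
```

```text
(no output)
```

View pics/end.png

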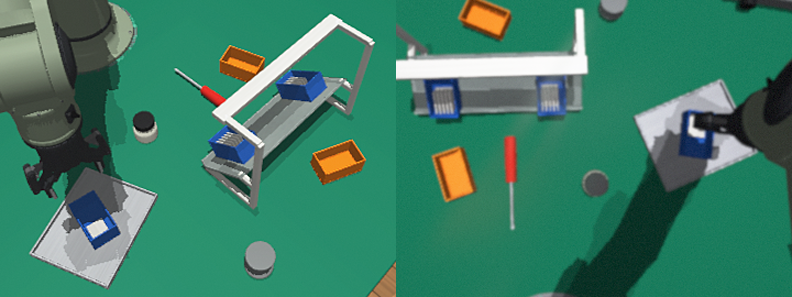

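The bin sits flat, mouth up, in the middle of the tray at (95,220) in the scene half, with its tag inside. The other bins and bystanders haven't moved, and the gripper is clear.

```bash
python3 -c "
from workcell import bot
print(bot.job_done())"
```

```text
the job is handed in; nothing more can be done
None
```

The middle bin (bin2), with its refill tag inside, is set down mouth up and flat on the return tray floor; nothing else was moved, and the job is handed in at about 15.5 s of the 40 s allowed.

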